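# Prime the green parts dispenser with two turns

### The job

The parts dispenser with the green lid has just been refilled. Prime it by cranking its handle exactly two full turns clockwise (seen from above), so that it stops over the red mark where it began, then let go; do not overshoot and wind back. Do not turn the crank of the blue-lidded dispenser.

Things in the scene. Friction and masses are not known exactly. Their poses are not given: they have to be found in the camera images.
- green: Green-lidded round parts dispenser, fixed to the bench, left or right of the blue one: grey foot 176 mm across, clear drum 150 mm across with white plugs, green lid 160 mm across, top 130 mm above bench. Origin: on the bench under the crank's upright axis. Its -x axis points to the spout, its tray (ends 135 mm from the axis) and the red mark, a 14 mm wide strip on the lid's rim.
- green_grip (a point): Grip point of its crank handle: an upright black knob 26 mm across, 157 to 207 mm above the bench, spinning freely on its pin (the gripper need not turn). The point is on the knob's axis, 185 mm up, and runs round a level circle of radius 55 mm about the crank axis. Crank arm below: 18 mm wide, top at 154 mm; central nut to 164 mm. At the start the knob stands over the red mark.
- green_crank (a joint): Turning of the green dispenser's crank, rad: 0 at the start (knob over the red mark), growing clockwise seen from above, 6.283 a turn, no stops or clicks; stays where it is left. Light friction, about 2 to 4 N at the knob. Nothing on the dispenser shows the count.
- blue_crank (a joint): The same for the blue-lidded dispenser, alike but with orange plugs, its axis at least 280 mm from the green one's: 0 at the start, to be left alone.
Things that resemble listed ones, but are neither listed nor needed, are in the scene too. Several things look just like the green: the one meant starts nearest to the robot's base.

How it is judged:
By the outcome, as a careful person would: the job done as asked, in the order asked, and still so for the second after the job is handed in, with the robot touching nothing.
It also fails if it takes over 56 s, if anything falls off the work surface, if the arm or the gripper's body presses on something with over 40 N, if the wrist force passes 120 N, or if a joint passes its speed limit or range.

### The arm

A 6-joint arm with a two-finger parallel gripper is mounted at the origin on the work surface. World frame = base frame: x ahead of the robot, y to its left, z up, the work surface at z = 0. Lengths are in m, angles in rad, forces in N, time in s.
With the tool pointing down it reaches from about 0.3 to 0.875 m from the base axis. Payload 6.4 kg.
Tool frame: the origin (TCP) lies at the very end of the fingers, on their centre line; the grasp point (between the pads) lies 19 mm behind it; z points along the fingers, y is the direction in which the jaws open and shut (so a half turn about z gives the same grasp; the last joint's range is limited). The gripper opens to 85 mm and grips with 20 to 120 N. Pads are 22 mm wide; open, the fingers measure 114 mm over their backs; the gripper's body (76 mm by 85 mm) begins 54 mm behind the grasp point. The pads swing forward as they close: fully open they stand 13 mm farther back than shut.
Start: joints at [1.045, 0.181, 1.607, -0, 1.354, -0.206], TCP at [0.181, 0.546, 0.231] pointing down, gripper open.
Joint ranges: [-2.99, 2.99], [-0.89, 2.07], [0.3, 2.58], [-1.14, 4.28], [0, 2.63], [-3.12, 3.12]. Speed limits (rad/s): [2.57, 2.57, 3.01, 3.14, 3.14, 3.14].

### API

Orientations are given as a unit quaternion [w, x, y, z].
In Python, from bench import telemetry, imaging, ctrl gives the robot as it stands.
- The arm moves only by the shell command python3 -m pendant 'ROWS' [OPENING]. ROWS is JSON, a list that holds one entry, the list of rows, each a list of 6 numbers: the shift along the tool's x, y, z in units of 200 mm (1.0 is 200 mm), then the turn, a rotation vector about the tool's x, y, z in units of pi rad (1.0 is pi rad). In form: [[[tx, ty, tz, rx, ry, rz], ...]]. A call has 1 to 12 rows; each row shifts and turns the pose as measured when the row begins, along the tool's axes as they then stand; what a row does not reach is not made up. A row lasts 1/8 s, in which the tool goes at most 62.5 mm and 10.7 degrees, less where a joint would pass 70% of its speed; a pose out of reach is approached as far as the arm can. A call with a number of a shift or a turn outside -1 to 1 is refused whole. A call with a gripper value outside its range is refused whole. OPENING is the closure, from 0 (fully open) to 1 (shut), set as the call begins (- or left out, the last holds). The fingers move at their own pace and stop on an object; the grip force is fixed at half the most. Time passes only in rows, so rows that do not move let the fingers close. It gives the time, the measured TCP pose, the force and the opening at its end, in the units of the state.
- telemetry.get_obs(): the state, without advancing time (a new reading comes with each control period).
- imaging.camera(name): name is "scene" or "top" or "wrist"; returns a dict with "pixels" (384x512x3 uint8, blue, green, red), "vfov" (degrees; the focal length in pixels is half the picture's height over the tangent of half this angle, whatever the lens; pixels are square), "cx", "cy" (the principal point, pixels), "R" (3x3) and "t" (3): a world point X has camera coordinates R X + t. Camera axes: x right, y down, z forward; pixel columns grow to the right and rows downward; lengths in m; the calibration is good to about 2 mm. The wrist camera is an equidistant fisheye: a pixel r from the principal point sees the ray r / f radians off the axis. A picture is of the moment at which its call begins. There is no depth.
- ctrl.hand_in(): hands the job in, once; it reports no verdict.
The state is a dict: "time_s": time; "q": joint angles; "dq": joint speeds; "joint_efforts": joint torques, N m; "eef_pos": TCP position; "eef_rot": TCP orientation; "wrist_force": force on the tool from outside, world axes, zero at the start; "torque": the same for the moment, N m; "opening": opening from 0.0 (shut) to 1.0 (fully open).
Only numpy, scipy, OpenCV 4.12 (cv2) and the standard library are available. Lean on these libraries where they do the work, as an engineer would, in place of code of your own. Each camera call takes 0.05 s, during which the arm holds its last target.

## Working session

There is one attempt and no reset: what is moved stays moved. The work goes in short steps, Python scripts to look and compute and a shell command to move; the robot and the scene stay as the last step left them, time stands still between calls to the robot, and variables do not carry over. Pictures are saved under pics/ and viewed, and the job is handed in when it is done.

```bash
mkdir -p pics; ls; python3 - <<'E'
from bench import telemetry, imaging, ctrl
import cv2
o=telemetry.get_obs();print(o)
for n in ["scene","top","wrist"]:
    c=imaging.camera(n);cv2.imwrite(f"pics/{n}0.png",c["pixels"]);print(n,c["vfov"],c["cx"],c["cy"],c["R"],c["t"])
E
```

```text
pics
{'time_s': 0.0, 'q': array([ 1.04467672e+00,  1.81553748e-01,  1.60801812e+00, -2.26788635e-06,
        1.35377927e+00, -2.06299207e-01]), 'dq': array([-1.25951772e-03,  2.20420235e-04,  2.55654565e-05,  1.85802257e-03,
       -5.38759681e-04,  1.76010539e-03]), 'joint_efforts': array([ 4.57511342e-04, -4.44861066e+01, -3.51344454e+01,  7.26764210e-05,
        8.99771199e-03,  2.21654324e-05]), 'eef_pos': array([0.18047797, 0.54536023, 0.23037211]), 'eef_rot': array([-3.13803882e-04,  1.59229250e-01,  9.87241244e-01, -8.21336352e-04]), 'wrist_force': array([ 0.37966452, -0.44954237, -0.67236173]), 'torque': array([-0.02802797, -0.03595539,  0.01854531]), 'opening': 1.0009199248717306}
scene 47.25878019979759 257.59314311889045 187.83589534836884 [[ 0.9399832   0.34103539  0.01124503]
 [ 0.23681723 -0.62829559 -0.74105482]
 [-0.24566072  0.69924209 -0.67135036]] [-0.45053849 -0.10114421  1.33414657]
top 50.29860148945348 251.25202441188588 197.03759334977457 [[ 0.08075035 -0.99672153 -0.00505605]
 [-0.97007702 -0.07742439 -0.2301218 ]
 [ 0.22897589  0.02348718 -0.9731487 ]] [-0.150283    0.55756263  1.04705008]
wrist 65.70646984690485 256.4161885051662 194.07990883692773 [[ 0.31455771  0.94923748 -0.00128579]
 [ 0.90564277 -0.29970499  0.29998014]
 [ 0.28436704 -0.09552553 -0.95394458]] [-0.57487608 -0.03842674  0.38004504]
```

View pics/scene0.png

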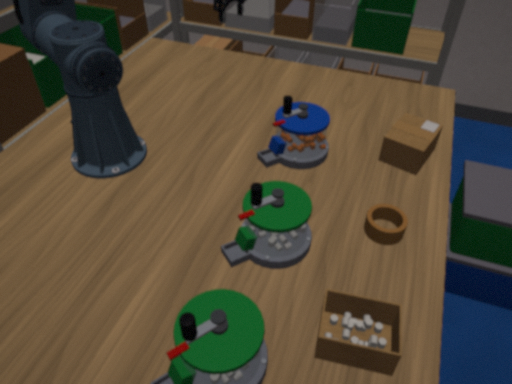

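View pics/top0.png

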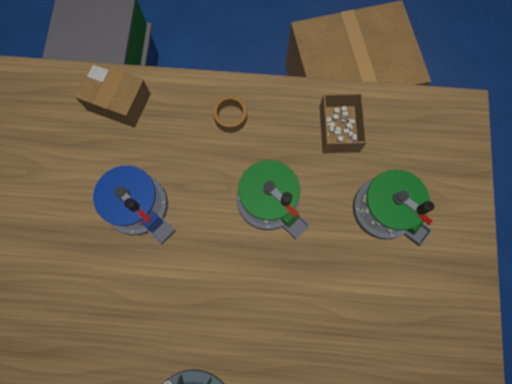

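View pics/wrist0.png

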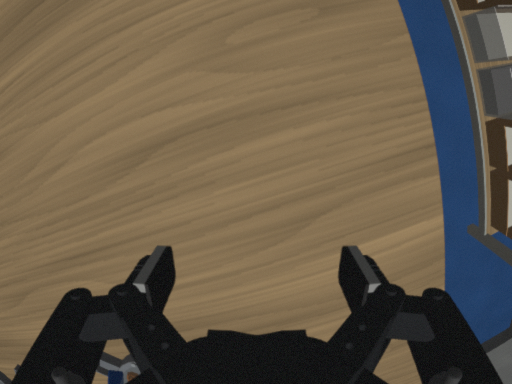

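```bash
cat > h.py <<'E'
import numpy as np, cv2
from bench import telemetry, imaging, ctrl
from scipy.spatial.transform import Rotation as Ro
def ray(c,uv,z):
    f=c["pixels"].shape[0]/2/np.tan(np.radians(c["vfov"]/2))
    uv=np.atleast_2d(uv).astype(float)
    d=np.c_[(uv[:,0]-c["cx"])/f,(uv[:,1]-c["cy"])/f,np.ones(len(uv))]
    R=np.array(c["R"]);o=-R.T@np.array(c["t"]);D=d@R
    s=(z-o[2])/D[:,2];return o+s[:,None]*D
def proj(c,X):
    f=c["pixels"].shape[0]/2/np.tan(np.radians(c["vfov"]/2))
    p=np.atleast_2d(X)@np.array(c["R"]).T+np.array(c["t"]);return np.c_[c["cx"]+f*p[:,0]/p[:,2],c["cy"]+f*p[:,1]/p[:,2]]
def circ(P):
    A=np.c_[2*P[:,:2],np.ones(len(P))];b=(P[:,:2]**2).sum(1);s=np.linalg.lstsq(A,b,rcond=None)[0]
    return s[:2],np.sqrt(s[2]+s[:2]@s[:2])
def comps(m,amin=20):
    n,l,st,ce=cv2.connectedComponentsWithStats(m.astype(np.uint8))
    return [(l==i,st[i,4],ce[i]) for i in range(1,n) if st[i,4]>=amin]
def masks(c):
    hsv=cv2.cvtColor(c["pixels"],cv2.COLOR_BGR2HSV);H,S,V=[hsv[...,i].astype(int) for i in range(3)]
    return dict(green=(H>45)&(H<80)&(S>120)&(V>50),red=((H<6)|(H>174))&(S>170)&(V>90),black=(V<45),blue=(H>100)&(H<125)&(S>150)&(V>110))
E
python3 - <<'E'
from h import *
for n in ["scene","top"]:
    c=imaging.camera(n);m=masks(c)
    for k in ["red","black","green","blue"]:
        for mm,a,ce in comps(m[k],15):
            if a>4500 or (n=="scene" and k=="black" and a>600): continue
            print(n,k,a,ce.round(1),ray(c,ce,{"red":.13,"black":.182,"green":.13,"blue":.13}[k])[0].round(4))
    for mm,a,ce in comps(m["green"],800):
        if n=="scene" and ce[1]<100: continue
        o=cv2.morphologyEx(mm.astype(np.uint8),cv2.MORPH_OPEN,cv2.getStructuringElement(cv2.MORPH_ELLIPSE,(25,25)))
        cs,_=cv2.findContours(mm.astype(np.uint8),cv2.RETR_EXTERNAL,cv2.CHAIN_APPROX_NONE)
        P=ray(c,max(cs,key=len)[:,0,:],.13)
        # robust circle fit
        from scipy.optimize import least_squares
        p0=P[:,:2].mean(0)
        r=least_squares(lambda p:np.hypot(P[:,0]-p[0],P[:,1]-p[1])-p[2],[*p0,.08],loss='soft_l1',f_scale=.001)
        print(n,"LID",ce.round(),r.x.round(4))
c=imaging.camera("top");cv2.imwrite("pics/crop.png",cv2.resize(c["pixels"][140:250,210:330],None,fx=5,fy=5,interpolation=2))
E
```

```text
scene red 22 [277.7 122.7] [0.4803 0.1599 0.13  ]
scene red 60 [245.  214.7] [ 0.5248 -0.2109  0.13  ]
scene red 145 [176.9 350.3] [ 0.5324 -0.5462  0.13  ]
scene black 324 [225.4   7.6] [0.0542 0.7892 0.182 ]
scene black 348 [134.6  30.9] [-0.1583  0.4595  0.182 ]
scene black 15 [75.3 28.1] [-0.3694  0.4034  0.182 ]
scene black 122 [287.2 104.7] [0.4995 0.1787 0.182 ]
scene black 15 [302.1 115.9] [0.5532 0.1391 0.182 ]
scene black 67 [275.7 162. ] [ 0.5485 -0.0727  0.182 ]
scene black 93 [308. 164.] [ 0.6212 -0.053   0.182 ]
scene black 220 [255.9 194.2] [ 0.5432 -0.1926  0.182 ]
scene black 15 [278.9 196.9] [ 0.5921 -0.1832  0.182 ]
scene black 28 [277.  204.8] [ 0.5958 -0.2075  0.182 ]
scene black 58 [249.1 244.7] [ 0.5797 -0.3301  0.182 ]
scene black 118 [281.3 262.7] [ 0.6505 -0.3497  0.182 ]
scene black 56 [243.7 259.6] [ 0.5831 -0.3673  0.182 ]
scene black 144 [479.9 267.1] [ 0.9952 -0.232   0.182 ]
scene black 378 [187.9 326.6] [ 0.5482 -0.5261  0.182 ]
scene black 19 [221.5 322.6] [ 0.5962 -0.5006  0.182 ]
scene black 38 [219.8 331.1] [ 0.5996 -0.5154  0.182 ]
scene black 15
[... 633 characters left out ...]
LID [219. 335.] [ 0.5825 -0.4842  0.0772]
top red 52 [291.8 210.4] [ 0.5258 -0.2118  0.13  ]
top red 54 [144.  215.6] [0.4826 0.1598 0.13  ]
top red 55 [425.6 218.7] [ 0.5316 -0.5487  0.13  ]
top black 66 [131.5  25.8] [0.9871 0.252  0.182 ]
top black 92 [131.8 204.6] [0.4985 0.1783 0.182 ]
top black 24 [284.3 202. ] [ 0.5344 -0.1885  0.182 ]
top black 125 [424.5 207.6] [ 0.5474 -0.5251  0.182 ]
top green 2442 [267.8 189.8] [ 0.5747 -0.1474  0.13  ]
top green 2499 [396.  199.3] [ 0.5759 -0.4745  0.13  ]
top blue 2369 [123.  194.2] [0.5337 0.2215 0.13  ]
top blue 55 [150.8 219.5] [0.4741 0.1415 0.13  ]
top LID [268. 190.] [ 0.5766 -0.1492  0.0757]
top LID [396. 199.] [ 0.5774 -0.4779  0.0759]
```

View pics/crop.png

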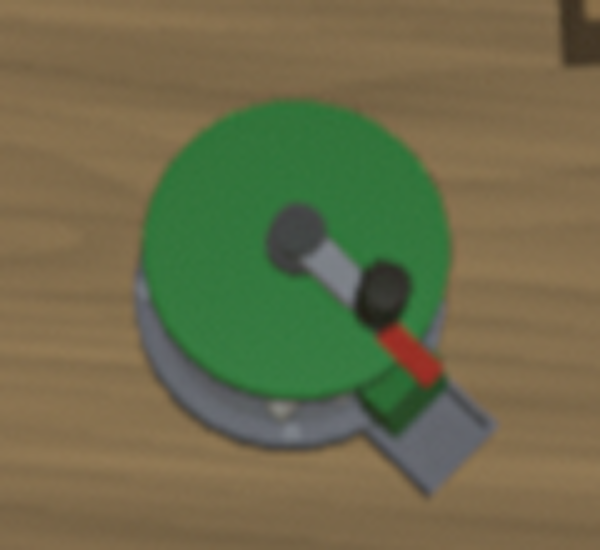

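```bash
python3 - <<'E'
from h import *
for n,bx in [("top",(270,185,300,215)),("scene",(240,175,272,215))]:
    c=imaging.camera(n);p=c["pixels"];V=p.max(2).astype(int)
    print(n);
    for t in (50,60,70):
        m=np.zeros(V.shape,bool);m[bx[1]:bx[3],bx[0]:bx[2]]=(V<t)[bx[1]:bx[3],bx[0]:bx[2]]
        for mm,a,ce in comps(m,15):
            ys,xs=np.where(mm);print(t,a,ce.round(2),xs.min(),xs.max(),ys.min(),ys.max(),ray(c,ce,.182)[0].round(4))
    cv2.imwrite(f"pics/k_{n}.png",cv2.resize(p[bx[1]-20:bx[3]+40,bx[0]-40:bx[2]+40],None,fx=7,fy=7,interpolation=0)[:600,:800])
    print('nut at .164 test', proj(c,[0.577,-.149,.164]).round(1))
E
```

```text
top
50 49 [285.12 199.63] 281 290 193 205 [ 0.5403 -0.1901  0.182 ]
60 99 [285.74 198.77] 281 290 193 205 [ 0.5426 -0.1915  0.182 ]
70 111 [285.89 198.72] 281 291 193 205 [ 0.5427 -0.1918  0.182 ]
nut at .164 test [[269.  185.6]]
scene
50 227 [255.98 194.03] 251 261 183 205 [ 0.5431 -0.1921  0.182 ]
60 250 [256.2  194.14] 251 262 183 206 [ 0.5437 -0.1923  0.182 ]
70 281 [255.99 194.34] 250 262 183 207 [ 0.5435 -0.193   0.182 ]
nut at .164 test [[276.8 191.2]]
```

View pics/k_scene.png

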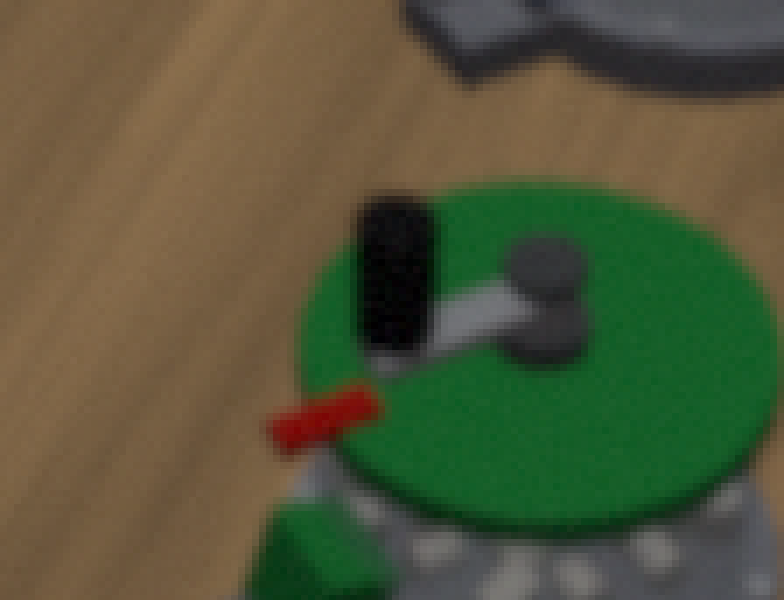

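```bash
python3 - <<'E'
from h import *
from scipy.optimize import least_squares
C={n:imaging.camera(n) for n in("top","scene")}
print("nut",ray(C["scene"],[277.4,191.9],.164).round(4),ray(C["top"],[268.7,187.1],.164).round(4))
for n in C:
    c=C[n];p=c["pixels"];H=cv2.cvtColor(p,cv2.COLOR_BGR2HSV);m=((H[...,0]>45)&(H[...,0]<80)&(H[...,1]>120)).astype(np.uint8)
    ce=proj(c,[.577,-.149,.13])[0]
    # radial edge search in world plane z=.13
    pts=[]
    for a in np.radians(np.arange(0,360,3)):
        rr=np.arange(.06,.1,.0005);X=np.c_[.577+rr*np.cos(a),-.149+rr*np.sin(a),np.full(len(rr),.13)]
        uv=proj(c,X).astype(np.float32)
        g=cv2.remap(p.astype(np.float32),uv[:,:1],uv[:,1:],cv2.INTER_LINEAR)[:,0]
        s=g[:,1]-np.maximum(g[:,0],g[:,2])  # greenness
        if s[:20].mean()<15: continue
        k=np.where(s<s[:20].mean()/2)[0]
        if len(k): pts.append([np.degrees(a),*X[k[0],:2],rr[k[0]]])
    pts=np.array(pts);
    r=least_squares(lambda q:np.hypot(pts[:,1]-q[0],pts[:,2]-q[1])-.08,[.577,-.149],loss='soft_l1',f_scale=.0007)
    res=np.hypot(pts[:,1]-r.x[0],pts[:,2]-r.x[1])-.08
    print(n,r.x.round(4));print([(int(a),round(1e3*e,1)) for a,e in zip(pts[::4,0],res[::4])])
E
```

```text
nut [[ 0.5789 -0.1506  0.164 ]] [[ 0.5731 -0.1486  0.164 ]]
top [ 0.5765 -0.1502]
[(0, np.float64(-0.0)), (12, np.float64(-0.3)), (24, np.float64(-0.6)), (36, np.float64(-0.4)), (48, np.float64(-0.8)), (59, np.float64(-0.7)), (72, np.float64(-0.7)), (84, np.float64(-0.7)), (96, np.float64(-0.8)), (108, np.float64(-1.0)), (119, np.float64(-1.2)), (132, np.float64(-0.9)), (144, np.float64(-1.1)), (156, np.float64(-0.9)), (168, np.float64(-0.7)), (180, np.float64(-0.9)), (192, np.float64(-0.7)), (204, np.float64(-0.9)), (243, np.float64(-21.3)), (255, np.float64(-21.3)), (267, np.float64(-1.8)), (279, np.float64(-1.6)), (291, np.float64(-1.5)), (303, np.float64(-1.3)), (315, np.float64(-1.0)), (327, np.float64(-1.3)), (339, np.float64(-0.5)), (351, np.float64(-0.7))]
scene [ 0.5799 -0.1543]
[(0, np.float64(-1.8)), (12, np.float64(-1.6)), (24, np.float64(-1.3)), (36, np.float64(-0.5)), (48, np.float64(-0.3)), (59, np.float64(0.8)), (72, np.float64(0.3)), (84, np.float64(0.6)), (96, np.float64(0.2)), (108, np.float64(0.5)), (119, np.float64(0.1)), (132, np.float64(-0.1)), (174, np.float64(-16.3)), (186, np.float64(-0.9)), (198, np.float64(-1.6)), (210, np.float64(-1.9)), (239, np.float64(-0.5)), (252, np.float64(-0.0)), (264, np.float64(0.6)), (276, np.float64(0.4)), (288, np.float64(0.5)), (300, np.float64(-0.1)), (312, np.float64(0.1)), (324, np.float64(0.0)), (336, np.float64(-0.3)), (348, np.float64(-0.9))]
```

Candidates for the wanted dispenser (top picture):
- Middle green, lid at (269,190), about 0.60 m from the base.
- Right green, lid at (398,200), about 0.75 m from the base.
- Blue, lid at (125,195).

I choose the middle green one because it is nearest. The crop shows its knob over the red mark, with white plugs. The knob is at about (0.543, -0.192) and the axis at about (0.578, -0.151).

```bash
python3 -m pendant '[[[-0.21,-0.21,-0.03,0,0,0],[-0.21,-0.21,-0.03,0,0,0],[-0.21,-0.21,-0.03,0,0,0],[-0.21,-0.21,-0.03,0,0,0],[-0.21,-0.21,0,0,0,0],[-0.21,-0.21,0,0,0,0],[-0.21,-0.21,0,0,0,0],[-0.21,-0.21,0,0,0,0],[-0.21,-0.21,0,0,0,0],[-0.21,-0.21,0,0,0,0],[-0.21,-0.21,0,0,0,0],[-0.21,-0.21,0,0,0,0]]]' 0
```

```text
time_s: 2.0
eef_pos: [0.5115, -0.1068, 0.26]
eef_rot: [0.006, 0.156, 0.988, 0.002]
wrist_force: [1.5, 0.0, -0.1]
opening: 0.997
```

```bash
python3 -m pendant '[[[0,0,0,0,0,0.058],[0,0,0,0,0,0.058],[0,0,0,0,0,0.058],[0,0,0,0,0,0.058],[0,0,0,0,0,0.058],[0,0,0,0,0,0.058],[0,0,0,0,0,0.058],[0,0,0,0,0,0.058],[0,0,0,0,0,0.058],[0,0,0,0,0,0.058],[0,0,0,0,0,0.045]]]' 0
cat > g.py <<'E'
from h import *
def pose():
    o=telemetry.get_obs();q=o["eef_rot"];R=Ro.from_quat([q[1],q[2],q[3],q[0]]).as_matrix();return o,R,np.array(o["eef_pos"])
def to(X,yaw=None):
    o,R,p=pose();print("t",o["time_s"],"p",p.round(4),"toolx yaw",np.degrees(np.arctan2(R[1,0],R[0,0])).round(2),"tilt",R[:,2].round(4),"F",o["wrist_force"].round(1),"open",round(o["opening"],3))
    print("shift units",(R.T@(np.array(X)-p)/.2).round(4))
E
python3 -c "
from g import *
to([.543,-.192,.24])"
```

```text
time_s: 3.38
eef_pos: [0.5126, -0.1127, 0.2598]
eef_rot: [0.002, 0.92, 0.392, 0.006]
wrist_force: [-0.0, -0.3, -1.2]
opening: 1.001
t 3.375 p [ 0.5126 -0.1127  0.2598] toolx yaw 46.22 tilt [ 1.260e-02  5.000e-04 -9.999e-01] F [-0.  -0.3 -1.2] open 1.001
shift units [-0.1821  0.383   0.1005]
```

```bash
python3 -m pendant '[[[-0.06,0.13,0,0.003,-0.003,-0.016],[-0.06,0.13,0,0,0,0],[-0.06,0.12,0.05,0,0,0],[0,0,0.05,0,0,0],[0,0,0,0,0,0]]]' 0
python3 - <<'E'
from g import *
to([.543,-.192,.24])
for n in("wrist","top","scene"):
    c=imaging.camera(n);cv2.imwrite(f"pics/{n}1.png",c["pixels"]);
    if n=="wrist":print(c["R"],c["t"],c["vfov"],c["cx"],c["cy"])
E
```

```text
time_s: 4.0
eef_pos: [0.5459, -0.1913, 0.2396]
eef_rot: [-0.0, 0.909, 0.416, -0.0]
wrist_force: [0.0, -0.3, -0.5]
opening: 0.999
t 4.0 p [ 0.5459 -0.1913  0.2396] toolx yaw 49.14 tilt [-4.e-04  1.e-04 -1.e+00] F [ 0.  -0.3 -0.5] open 0.999
shift units [-0.0121 -0.009  -0.0019]
[[ 0.75617318 -0.6543704  -0.00122268]
 [-0.6236831  -0.72127471  0.30130082]
 [-0.19804423 -0.22707304 -0.95352835]] [-0.53722039  0.16120827  0.45272208] 65.70646984690485 256.4161885051662 194.07990883692773
```

View pics/wrist1.png

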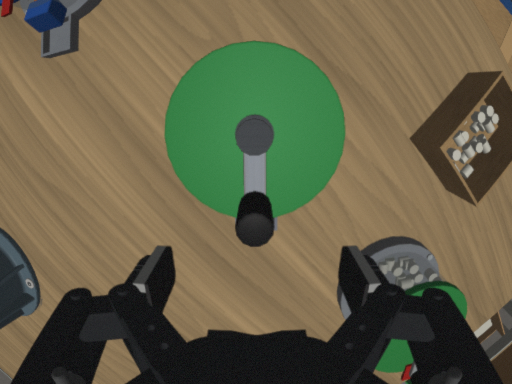

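View pics/scene1.png

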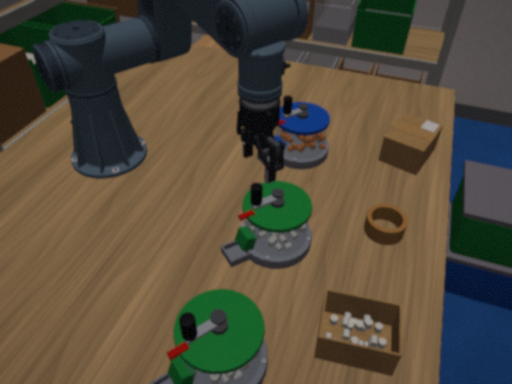

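The wrist view shows the knob top at about (254,228) between the open jaws, the nut at (255,134) and the lid circle centred at about (255,130). The crank lines up with the tool's x axis.

```bash
cat >> g.py <<'E'
def fray(c,uv,z):
    f=192/np.tan(np.radians(c["vfov"]/2));uv=np.atleast_2d(uv).astype(float)
    d=uv-[c["cx"],c["cy"]];r=np.hypot(*d.T);th=r/f
    D=np.c_[d*(np.sin(th)/np.maximum(r,1e-9))[:,None],np.cos(th)]@np.array(c["R"]);o=-np.array(c["R"]).T@np.array(c["t"])
    return o+((z-o[2])/D[:,2])[:,None]*D
E
python3 - <<'E'
from g import *
from scipy.optimize import least_squares
c=imaging.camera("wrist");m=masks(c)
mm,a,ce=[x for x in comps(m["green"],3000) if x[2][1]<220][0]
cs,_=cv2.findContours(mm.astype(np.uint8),cv2.RETR_EXTERNAL,cv2.CHAIN_APPROX_NONE);P=fray(c,max(cs,key=len)[:,0,:],.13)
r=least_squares(lambda q:np.hypot(P[:,0]-q[0],P[:,1]-q[1])-q[2],[.577,-.15,.08],loss='soft_l1',f_scale=.0007);print("lid",r.x.round(4))
print("nut",fray(c,[254.5,133.5],.164),"knob",fray(c,[254.3,226.5],.207))
p=c["pixels"]; V=p.max(2)
cv2.imwrite("pics/wk.png",cv2.resize(p[90:260,190:320],None,fx=3.5,fy=3.5))
E
```

```text
lid [ 0.5791 -0.1491  0.0769]
nut [[ 0.58125313 -0.14864293  0.164     ]] knob [[ 0.54498849 -0.19057584  0.207     ]]
```

View pics/wk.png

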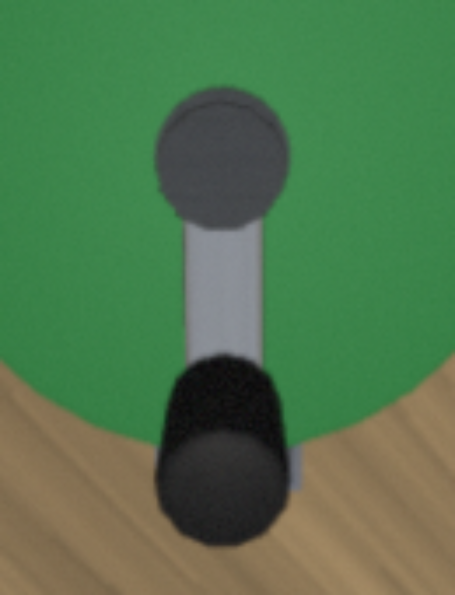

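```bash
python3 -c "
from g import *
c=imaging.camera('wrist');K=fray(c,[253.2,229],.207)[0];N=fray(c,[253.2,134.5],.164)[0];print(K,N,np.hypot(*(K-N)[:2]),np.degrees(np.arctan2(*(N-K)[1::-1])))
to([K[0],K[1],.169])"
```

```text
[ 0.54335107 -0.191595    0.207     ] [ 0.58016931 -0.14867591  0.164     ] 0.056547600791155235 49.37527470272213
t 4.25 p [ 0.5469 -0.1916  0.2415] toolx yaw 49.19 tilt [ 0.0025 -0.0019 -1.    ] F [-0.  -0.1  0.3] open 0.998
shift units [-0.0115 -0.0145  0.3624]
```

```bash
python3 -m pendant '[[[-0.012,-0.012,0.1,0,0,0],[0,0,0.1,0,0,0],[0,0,0.1,0,0,0],[0,0,0.05,0,0,0],[0,0,0,0,0,0]]]' 0
python3 - <<'E'
from g import *
to([.5434,-.1916,.169])
for i in range(6):
    imaging.camera('wrist');o=telemetry.get_obs();print(o["eef_pos"].round(4),o["wrist_force"].round(1))
c=imaging.camera("wrist");cv2.imwrite("pics/wrist2.png",c["pixels"])
E
```

```text
time_s: 4.88
eef_pos: [0.5452, -0.1909, 0.1732]
eef_rot: [0.004, 0.909, 0.417, 0.003]
wrist_force: [-0.7, 0.3, -0.1]
opening: 1.0
t 4.875 p [ 0.5452 -0.1909  0.1732] toolx yaw 49.34 tilt [ 0.0078 -0.0048 -1.    ] F [-0.7  0.3 -0.1] open 1.0
shift units [-0.0085 -0.0044  0.021 ]
[ 0.5455 -0.1911  0.1738] [ 0.5  0.4 -0.5]
[ 0.5457 -0.1913  0.1743] [0.4 1.1 0.9]
[ 0.5459 -0.1914  0.1744] [ 0.8 -0.8  0.4]
[ 0.5459 -0.1915  0.1745] [0.2 0.5 0.1]
[ 0.5459 -0.1915  0.1744] [-0.9  0.4  0.4]
[ 0.5458 -0.1915  0.1743] [0.6 1.2 0. ]
```

View pics/wrist2.png

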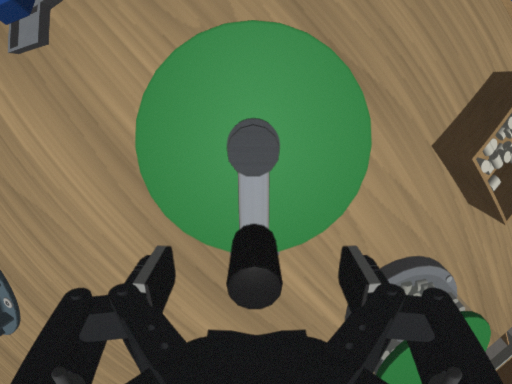

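```bash
python3 -m pendant '[[[-0.01,-0.008,0.03,-0.002,0.002,0],[0,0,0,0,0,0],[0,0,0,0,0,0]]]' 0
python3 -m pendant '[[[0,0,0,0,0,0],[0,0,0,0,0,0],[0,0,0,0,0,0],[0,0,0,0,0,0],[0,0,0,0,0,0],[0,0,0,0,0,0]]]' 1
python3 - <<'E'
from g import *
to([.5434,-.1916,.169])
c=imaging.camera("wrist");cv2.imwrite("pics/wrist3.png",c["pixels"])
for i in range(3):
    imaging.camera('wrist');o=telemetry.get_obs();print(o["time_s"],o["eef_pos"].round(4),o["wrist_force"].round(1),o["opening"])
E
```

```text
time_s: 5.6
eef_pos: [0.543, -0.1921, 0.168]
eef_rot: [0.006, 0.909, 0.417, 0.008]
wrist_force: [-0.3, 0.1, -1.0]
opening: 0.997
time_s: 6.35
eef_pos: [0.5432, -0.1922, 0.1684]
eef_rot: [0.007, 0.909, 0.417, 0.008]
wrist_force: [-0.5, -0.2, 0.6]
opening: 0.289
t 6.35 p [ 0.5432 -0.1922  0.1684] toolx yaw 49.31 tilt [ 0.0194 -0.0054 -0.9998] F [-0.5 -0.2  0.6] open 0.289
shift units [ 0.003  -0.0012 -0.0032]
6.45 [ 0.5432 -0.1922  0.1683] [ 0.3 -1.   0.4] 0.289030847644834
6.5 [ 0.5432 -0.1922  0.1684] [ 0.6 -0.4  0.4] 0.29206560485600797
6.55 [ 0.5432 -0.1922  0.1684] [ 0.5 -0.1  1.8] 0.2882074833800331
```

View pics/wrist3.png

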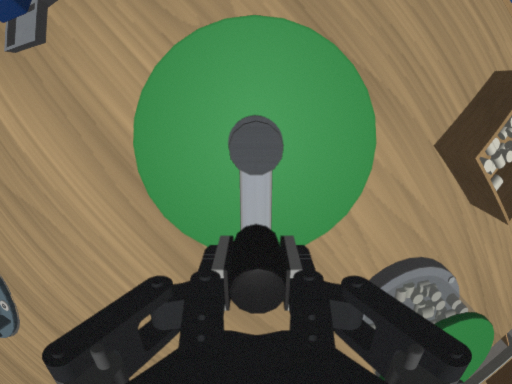

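```bash
cat >> g.py <<'E'
S=np.array([.5432,-.1922]);
def nxt(n,step=10,C=(.5790,-.1504),end=None,z=.169):
    C=np.array(C);o,R,p=pose();d=p[:2]-C;r=np.hypot(*d);phi=np.degrees(np.arctan2(d[1],d[0]));s=S-C
    th=(np.degrees(np.arctan2(s[1],s[0]))-phi)%360
    F=o["wrist_force"];u=d/r;tv=np.array([u[1],-u[0]])
    print("t",round(o["time_s"],2),"th",th.round(1),"r mm",(1e3*r).round(1),"z",p[2].round(4),"F rad %.1f tan %.1f z %.1f"%(F[:2]@u,F[:2]@tv,F[2]),"open",round(o["opening"],3),"yaw",np.degrees(np.arctan2(R[1,0],R[0,0])).round(1),"tool z",R[:,2].round(3),"up-fix rot",(R.T@np.cross(R[:,2],[0,0,-1])/np.pi).round(4))
    r0=np.hypot(*s);th0=np.arctan2(s[1],s[0]);P=p.copy()
    for i in range(n):
        a=th0-np.radians(th+step*(i+1));T=np.array([*(C+r0*np.array([np.cos(a),np.sin(a)])),z if i==0 else P[2]])
        print((R.T@(T-P)/.2).round(3).tolist(),end=" ");P=T
    print()
E
python3 -m pendant '[[[0.004,-0.048,0,0,0,0],[0.012,-0.046,0,0,0,0],[0.02,-0.043,0,0,0,0]]]' 1
python3 -c "
from g import *
nxt(12)"
```

```text
time_s: 6.92
eef_pos: [0.5271, -0.1687, 0.1684]
eef_rot: [0.008, 0.909, 0.417, 0.008]
wrist_force: [4.3, -1.3, -0.1]
opening: 0.288
t 6.92 th 30.0 r mm 55.1 z 0.1684 F rad -3.6 tan -2.6 z -0.1 open 0.288 yaw 49.3 tool z [ 0.022 -0.007 -1.   ] up-fix rot [ 0.0068 -0.0028  0.    ]
[0.028, -0.039, -0.004] [0.034, -0.034, -0.0] [0.039, -0.028, -0.0] [0.043, -0.02, -0.0] [0.046, -0.013, 0.0] [0.048, -0.004, 0.0] [0.048, 0.004, 0.001] [0.046, 0.012, 0.001] [0.044, 0.02, 0.001] [0.039, 0.027, 0.001] [0.034, 0.034, 0.001] [0.028, 0.039, 0.001]
```

```bash
python3 -m pendant '[[[0.028,-0.039,0,0.004,-0.002,0],[0.034,-0.034,0,0.003,-0.001,0],[0.039,-0.028,0,0,0,0],[0.043,-0.02,0,0,0,0],[0.046,-0.013,0,0,0,0],[0.048,-0.004,0,0,0,0]]]' 1
python3 -c "
from g import *
nxt(12)"
```

```text
time_s: 7.68
eef_pos: [0.539, -0.1126, 0.1684]
eef_rot: [0.003, 0.909, 0.417, 0.0]
wrist_force: [2.9, -6.9, -3.8]
opening: 0.289
t 7.67 th 92.8 r mm 55.0 z 0.1684 F rad -6.9 tan -3.0 z -3.8 open 0.289 yaw 49.3 tool z [ 0.002 -0.005 -1.   ] up-fix rot [ 0.0015  0.0007 -0.    ]
[0.048, 0.006, -0.003] [0.046, 0.015, -0.0] [0.042, 0.022, 0.0] [0.038, 0.029, 0.0] [0.032, 0.035, 0.0] [0.026, 0.041, 0.0] [0.018, 0.044, 0.0] [0.01, 0.047, 0.0] [0.002, 0.048, 0.0] [-0.006, 0.048, 0.0] [-0.015, 0.046, 0.0] [-0.022, 0.042, 0.0]
```

```bash
python3 -m pendant '[[[0.048,0.006,0,0.001,0,0],[0.046,0.015,0,0,0,0],[0.042,0.022,0,0,0,0],[0.038,0.029,0,0,0,0],[0.032,0.035,0,0,0,0],[0.026,0.041,0,0,0,0],[0.018,0.044,0,0,0,0],[0.01,0.047,0,0,0,0]]]' 1
python3 -c "
from g import *
nxt(12)"
```

```text
time_s: 8.68
eef_pos: [0.6076, -0.1036, 0.1683]
eef_rot: [0.001, 0.909, 0.417, -0.008]
wrist_force: [-4.9, -1.9, 4.2]
opening: 0.288
t 8.68 th 170.8 r mm 54.9 z 0.1683 F rad -4.2 tan -3.2 z 4.2 open 0.288 yaw 49.4 tool z [-0.013 -0.008 -1.   ] up-fix rot [-0.0015  0.0046 -0.    ]
[0.004, 0.048, -0.004] [-0.005, 0.048, -0.0] [-0.013, 0.046, -0.0] [-0.021, 0.043, 0.0] [-0.028, 0.039, 0.0] [-0.034, 0.033, 0.0] [-0.04, 0.027, 0.0] [-0.044, 0.02, 0.001] [-0.046, 0.012, 0.001] [-0.048, 0.004, 0.001] [-0.048, -0.005, 0.001] [-0.046, -0.013, 0.001]
```

```bash
python3 -m pendant '[[[0.004,0.048,0,-0.001,0.002,0],[-0.005,0.048,0,0,0.002,0],[-0.013,0.046,0,0,0,0],[-0.021,0.043,0,0,0,0],[-0.028,0.039,0,0,0,0],[-0.034,0.033,0,0,0,0],[-0.04,0.027,0,0,0,0],[-0.044,0.02,0,0,0,0],[-0.046,0.012,0,0,0,0],[-0.048,0.004,0,0,0,0]]]' 1
python3 -c "
from g import *
nxt(12)"
```

```text
time_s: 9.93
eef_pos: [0.621, -0.1863, 0.1683]
eef_rot: [-0.005, 0.908, 0.419, -0.001]
wrist_force: [-2.1, 6.0, 4.5]
opening: 0.291
t 9.93 th 269.9 r mm 55.2 z 0.1683 F rad -5.5 tan -3.2 z 4.5 open 0.291 yaw 49.5 tool z [-0.005  0.008 -1.   ] up-fix rot [-0.003  -0.0009  0.    ]
[-0.048, -0.005, -0.004] [-0.046, -0.012, -0.0] [-0.043, -0.02, 0.0] [-0.039, -0.028, 0.0] [-0.034, -0.034, 0.0] [-0.028, -0.039, 0.0] [-0.02, -0.043, 0.0] [-0.012, -0.046, 0.0] [-0.004, -0.048, 0.0] [0.004, -0.048, 0.0] [0.012, -0.046, 0.0] [0.02, -0.043, 0.0]
```

```bash
python3 -m pendant '[[[-0.048,-0.005,0,-0.002,-0.001,0],[-0.046,-0.012,0,0,0,0],[-0.043,-0.02,0,0,0,0],[-0.039,-0.028,0,0,0,0],[-0.034,-0.034,0,0,0,0],[-0.028,-0.039,0,0,0,0],[-0.02,-0.043,0,0,0,0],[-0.012,-0.046,0,0,0,0],[-0.004,-0.048,0,0,0,0],[0.004,-0.048,0,0,0,0],[0.012,-0.046,0,0,0,0],[0.02,-0.043,0,0,0,0]]]' 1
python3 -c "
from g import *
nxt(12)
c=imaging.camera('scene');cv2.imwrite('pics/scene4.png',c['pixels'])"
```

```text
time_s: 11.42
eef_pos: [0.528, -0.1713, 0.1684]
eef_rot: [0.004, 0.908, 0.418, 0.007]
wrist_force: [6.6, -1.3, -1.0]
opening: 0.294
t 11.43 th 27.1 r mm 55.1 z 0.1684 F rad -5.6 tan -3.7 z -1.0 open 0.294 yaw 49.4 tool z [ 0.016 -0.001 -1.   ] up-fix rot [ 0.0042 -0.003  -0.    ]
[0.026, -0.04, -0.004] [0.032, -0.036, -0.0] [0.038, -0.029, -0.0] [0.042, -0.022, 0.0] [0.046, -0.015, 0.0] [0.048, -0.007, 0.0] [0.048, 0.002, 0.0] [0.047, 0.01, 0.001] [0.044, 0.018, 0.001] [0.041, 0.025, 0.001] [0.036, 0.032, 0.001] [0.029, 0.038, 0.001]
```

View pics/scene4.png

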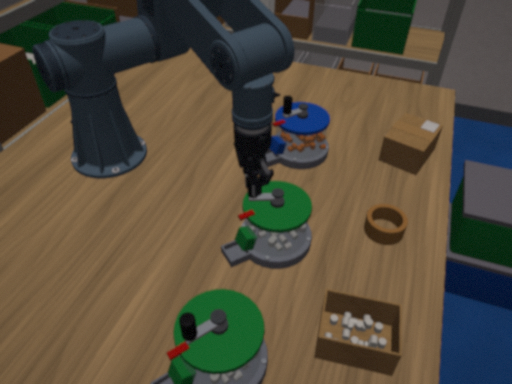

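The first full turn is done. The crank arm near (262,196) is now about 27° past the mark and still gripped at (255,188). I'm going on to turn 2.

```bash
python3 -m pendant '[[[0.026,-0.04,0,0.002,-0.002,0],[0.032,-0.036,0,0.002,-0.001,0],[0.038,-0.029,0,0,0,0],[0.042,-0.022,0,0,0,0],[0.046,-0.015,0,0,0,0],[0.048,-0.007,0,0,0,0],[0.048,0.002,0,0,0,0],[0.047,0.01,0,0,0,0],[0.044,0.018,0,0,0,0],[0.041,0.025,0,0,0,0],[0.036,0.032,0,0,0,0],[0.029,0.038,0,0,0,0]]]' 1
python3 -c "
from g import *
nxt(12)"
```

```text
time_s: 12.98
eef_pos: [0.5887, -0.0963, 0.1683]
eef_rot: [0.004, 0.909, 0.417, -0.003]
wrist_force: [-4.3, -5.1, 4.1]
opening: 0.289
t 12.97 th 149.6 r mm 55.0 z 0.1683 F rad -5.7 tan -3.3 z 4.1 open 0.289 yaw 49.3 tool z [-0.001 -0.009 -1.   ] up-fix rot [ 0.0016  0.0025 -0.    ]
[0.021, 0.043, -0.003] [0.013, 0.046, 0.0] [0.005, 0.048, 0.0] [-0.004, 0.048, 0.0] [-0.012, 0.046, 0.0] [-0.02, 0.044, 0.0] [-0.027, 0.04, 0.0] [-0.034, 0.034, 0.0] [-0.039, 0.028, 0.0] [-0.043, 0.021, 0.0] [-0.046, 0.013, 0.0] [-0.048, 0.005, 0.0]
```

```bash
python3 -m pendant '[[[0.021,0.043,0,0.001,0.002,0],[0.013,0.046,0,0,0,0],[0.005,0.048,0,0,0,0],[-0.004,0.048,0,0,0,0],[-0.012,0.046,0,0,0,0],[-0.02,0.044,0,0,0,0],[-0.027,0.04,0,0,0,0],[-0.034,0.034,0,0,0,0],[-0.039,0.028,0,0,0,0],[-0.043,0.021,0,0,0,0],[-0.046,0.013,0,0,0,0],[-0.048,0.005,0,0,0,0]]]' 1
python3 -c "
from g import *
nxt(9)"
```

```text
time_s: 14.48
eef_pos: [0.624, -0.1823, 0.1683]
eef_rot: [-0.006, 0.908, 0.419, -0.002]
wrist_force: [1.4, 1.8, 2.2]
opening: 0.289
t 14.47 th 264.7 r mm 55.2 z 0.1683 F rad 0.1 tan -2.2 z 2.2 open 0.289 yaw 49.5 tool z [-0.009  0.01  -1.   ] up-fix rot [-0.0043 -0.0006  0.    ]
[-0.048, -0.0, -0.003] [-0.047, -0.008, 0.0] [-0.045, -0.016, 0.0] [-0.042, -0.024, 0.0] [-0.037, -0.031, 0.0] [-0.031, -0.037, 0.0] [-0.024, -0.041, 0.001] [-0.017, -0.045, 0.001] [-0.009, -0.047, 0.001]
```

```bash
python3 -m pendant '[[[-0.048,0,0,-0.003,0,0],[-0.047,-0.008,0,0,0,0],[-0.045,-0.016,0,0,0,0],[-0.042,-0.024,0,0,0,0],[-0.037,-0.031,0,0,0,0],[-0.031,-0.037,0,0,0,0],[-0.024,-0.041,0,0,0,0]]]' 1
python3 -c "
from g import *
nxt(5,5)"
```

```text
time_s: 15.35
eef_pos: [0.562, -0.2031, 0.1683]
eef_rot: [-0.003, 0.908, 0.418, 0.003]
wrist_force: [5.3, 6.2, 1.8]
opening: 0.293
t 15.35 th 337.3 r mm 55.3 z 0.1683 F rad -7.5 tan -3.1 z 1.8 open 0.293 yaw 49.5 tool z [ 0.002  0.008 -1.   ] up-fix rot [-0.001  -0.0023 -0.    ]
[-0.007, -0.023, -0.003] [-0.006, -0.023, 0.0] [-0.004, -0.024, 0.0] [-0.002, -0.024, 0.0] [-0.0, -0.024, 0.0]
```

```bash
python3 -m pendant '[[[-0.008,-0.023,0,0,-0.002,0],[-0.006,-0.023,0,0,0,0],[-0.002,-0.012,0,0,0,0],[0,0,0,0,0,0],[0,0,0,0,0,0]]]' 1
python3 -c "
from g import *
nxt(3,2)"
```

```text
time_s: 15.98
eef_pos: [0.5501, -0.1975, 0.1683]
eef_rot: [-0.001, 0.908, 0.418, 0.001]
wrist_force: [3.7, 3.4, 2.6]
opening: 0.283
t 15.97 th 350.9 r mm 55.2 z 0.1683 F rad -4.8 tan -1.4 z 2.6 open 0.283 yaw 49.4 tool z [ 0.001  0.003 -1.   ] up-fix rot [-0.0003 -0.001   0.    ]
[-0.0, -0.01, -0.003] [-0.001, -0.01, 0.0] [-0.001, -0.01, 0.0]
```

```bash
python3 -m pendant '[[[-0.003,-0.02,0,0,0,0],[-0.001,-0.012,0,0,0,0],[0,0,0,0,0,0],[0,0,0,0,0,0]]]' 1
python3 - <<'E'
from g import *
nxt(3,2)
c=imaging.camera("wrist");cv2.imwrite("pics/wrist5.png",c["pixels"])
c=imaging.camera("top");cv2.imwrite("pics/top5.png",cv2.resize(c["pixels"][140:250,210:330],None,fx=5,fy=5,interpolation=2))
c=imaging.camera("scene");cv2.imwrite("pics/sc5.png",cv2.resize(c["pixels"][150:270,210:330],None,fx=5,fy=5,interpolation=2))
nxt(3,2)
E
```

```text
time_s: 16.48
eef_pos: [0.5453, -0.1941, 0.1683]
eef_rot: [-0.001, 0.908, 0.418, 0.002]
wrist_force: [3.5, 3.6, 2.0]
opening: 0.286
t 16.48 th 357.1 r mm 55.2 z 0.1683 F rad -5.0 tan -0.6 z 2.0 open 0.286 yaw 49.4 tool z [ 0.002  0.003 -1.   ] up-fix rot [-0.     -0.0012  0.    ]
[0.001, -0.01, -0.004] [0.0, -0.01, 0.0] [0.0, -0.01, 0.0] 
t 16.62 th 357.1 r mm 55.2 z 0.1683 F rad -4.6 tan -1.2 z 2.9 open 0.285 yaw 49.4 tool z [ 0.002  0.003 -1.   ] up-fix rot [-0.     -0.0012  0.    ]
[0.001, -0.01, -0.003] [0.0, -0.01, 0.0] [0.0, -0.01, 0.0]
```

View pics/wrist5.png

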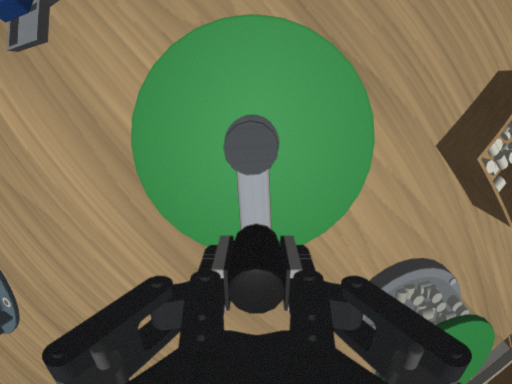

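View pics/sc5.png

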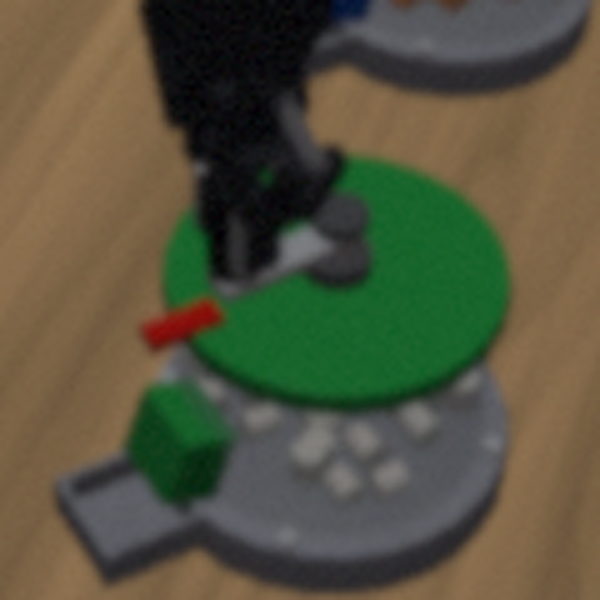

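The knob is held at (257,270), unmoved in the jaws. The nut is at (251,145), where it was at 256 at the start, so it is about 3° short, which agrees with the arm reading. I'll make one small last step.

```bash
python3 -m pendant '[[[0.001,-0.013,0,0,0,0],[0,0,0,0,0,0],[0,0,0,0,0,0]]]' 1
python3 - <<'E'
from g import *
nxt(2,1)
E
```

```text
time_s: 17.0
eef_pos: [0.5434, -0.1926, 0.1683]
eef_rot: [-0.0, 0.908, 0.418, 0.002]
wrist_force: [4.9, 1.8, 1.5]
opening: 0.288
t 17.0 th 359.6 r mm 55.2 z 0.1683 F rad -4.5 tan -2.6 z 1.5 open 0.288 yaw 49.4 tool z [ 0.003  0.002 -1.   ] up-fix rot [ 0.0002 -0.0011  0.    ]
[0.001, -0.005, -0.003] [0.0, -0.005, -0.0]
```

Within 0.4° of the mark. I'm releasing and rising straight up.

```bash
python3 -m pendant '[[[0,0,0,0,0,0],[0,0,0,0,0,0],[0,0,0,0,0,0],[0,0,0,0,0,0],[0,0,0,0,0,0],[0,0,0,0,0,0]]]' 0
python3 - <<'E'
from g import *
nxt(1,1)
c=imaging.camera("wrist");cv2.imwrite("pics/wrist6.png",c["pixels"])
E
```

```text
time_s: 17.75
eef_pos: [0.5401, -0.1934, 0.1662]
eef_rot: [-0.002, 0.909, 0.418, -0.002]
wrist_force: [-1.2, -0.1, -0.1]
opening: 1.001
t 17.75 th 1.5 r mm 58.0 z 0.1662 F rad 0.9 tan 0.8 z -0.1 open 1.001 yaw 49.4 tool z [-0.005  0.002 -1.   ] up-fix rot [-0.0018  0.0005  0.    ]
[0.015, -0.004, -0.014]
```

View pics/wrist6.png

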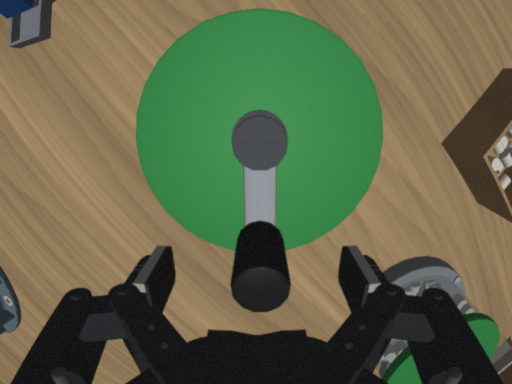

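The jaws are fully open and clear of the knob at (261,280), and the crank arm is upright in the image below the nut at (260,140). Rising.

```bash
python3 -m pendant '[[[0,0,-0.1,0,0,0],[0,0,-0.15,0,0,0],[0,0,-0.2,0,0,0],[0,0,-0.2,0,0,0],[-0.25,0,-0.1,0,0,0],[-0.25,0,0,0,0,0],[-0.25,0,0,0,0,0],[-0.2,0,0,0,0,0],[0,0,0,0,0,0]]]' 0
python3 - <<'E'
from g import *
nxt(1,1)
for n,bx in [("top",(270,185,300,215)),("scene",(240,175,272,215))]:
    c=imaging.camera(n);p=c["pixels"];V=p.max(2).astype(int);cv2.imwrite(f"pics/{n}7.png",p)
    for t in (60,):
        m=np.zeros(V.shape,bool);m[bx[1]:bx[3],bx[0]:bx[2]]=(V<t)[bx[1]:bx[3],bx[0]:bx[2]]
        for mm,a,ce in comps(m,15): print(n,a,ce.round(2),ray(c,ce,.182)[0].round(4))
E
```

```text
time_s: 18.92
eef_pos: [0.4143, -0.3416, 0.3223]
eef_rot: [-0.001, 0.908, 0.419, -0.002]
wrist_force: [0.9, 0.1, 0.7]
opening: 0.999
t 18.93 th 0.2 r mm 252.4 z 0.3223 F rad -0.7 tan -0.6 z 0.7 open 0.999 yaw 49.6 tool z [-0.005 -0.    -1.   ] up-fix rot [-0.0012  0.0012  0.    ]
[0.99, 0.004, 0.763] 
top 81 [285.65 198.69] [ 0.5427 -0.1913  0.182 ]
scene 239 [256.07 194.18] [ 0.5435 -0.1925  0.182 ]
```

View pics/scene7.png

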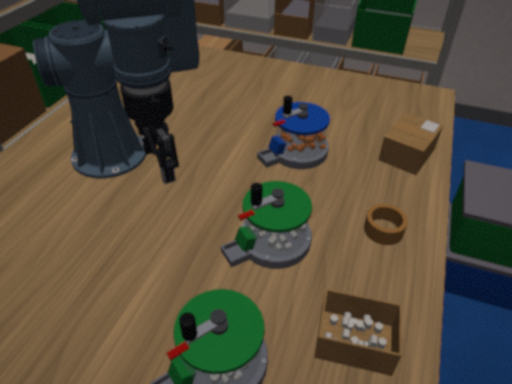

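View pics/top7.png

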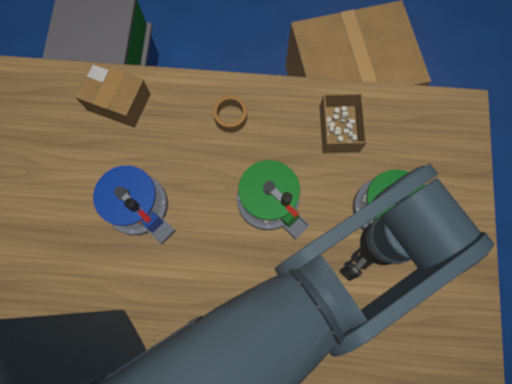

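The knob is back at (256,194) in the scene view and (286,199) in the top view, within about 0.2 px of its start in both. The arm is clear of everything, and the blue crank and the other green crank are unmoved in the scene view.

```bash
python3 -c "
from bench import ctrl
print(ctrl.hand_in())"
```

```text
the job is handed in; nothing more can be done
None
```

I cranked the nearest green-lidded dispenser (the middle one) two full turns clockwise, let go of the knob, moved the arm clear and handed the job in at about 19 s.

- **Turn count:** I followed the arm's measured position round the circle. It passed the red mark once, then stopped at about 359.6° of the second turn. It never overshot or wound back, and the knob did not slip in the jaws.
- **Final position:** After release, the knob was within about 0.2 px of its starting place in both the scene and top pictures, over the red mark.
- **Forces:** Every force I read stayed under about 10 N. I only read forces at the end of each move, not during it.
- **Other things:** The blue crank and the other green dispenser looked unmoved in the last pictures.
- **Disagreements:** My early estimates of the crank's axis differed by up to about 4 mm between views. The circle I used fitted the turn well: the measured radius stayed between 54.9 and 55.3 mm. When the jaws opened, the arm shifted about 3 mm, but the crank stayed where it was.

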